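Start the kiln controller and relatch its flap

ROBOT

A 7-joint arm with a two-finger parallel gripper is mounted at the origin on the work surface. World frame = base frame: x ahead of the robot, y to its left, z up, the work surface at z = 0. Lengths are in m, angles in rad, forces in N, time in s.
With the tool pointing down it reaches from about 0.35 to 0.9 m from the base axis. Payload 7.2 kg.
Tool frame: the origin (TCP) lies on the front face of the gripper's body, between the roots of the fingers; the fingertips stand 73 mm ahead of it and the grasp point (between the pads) lies 54 mm ahead of it (bot.grasp_offset is the distance from the TCP to the grasp point, in m); z points along the fingers, y is the line along which they close (so a half turn about z gives the same grasp; the last joint's range is limited). The gripper opens to 85 mm and grips with 20 to 120 N. Pads are 22 mm wide; open, the fingers measure 114 mm over their backs; the gripper's body (76 mm by 85 mm) begins 54 mm behind the grasp point. The pads swing forward as they close: fully open they stand 13 mm farther back than shut.
Start: joints at [1.055, 0.411, -0.013, 1.596, 0.006, 1.134, -0.082], TCP at [0.271, -0.563, 0.304] pointing down, gripper open.
Joint ranges: [-2.95, 2.95], [-0.29, 1.99], [-1.47, 1.44], [0.14, 2.54], [-1.03, 4.17], [0.13, 1.85], [-2.86, 2.86]. Speed limits (rad/s): [2.39, 2.39, 3.01, 3.01, 3.14, 3.14, 3.14].

INTERFACE

Orientations are given as a unit quaternion [x, y, z, w].
In Python, from cell import monitor, grab_frame, camera_info, sign_off, bot gives the robot as it stands.
- The arm moves only by the tool step_arm, never from a script. Its argument "steps" is a list of rows, each an object with "grip": the finger opening in m, from 0 to 0.0854; "dp": the shift along the tool's x, y, z in m, a list of three; "angular": the turn, a rotation vector about the tool's x, y, z in degrees, a list of three. In form: [{"grip": grip, "dp": [x, y, z], "angular": [ax, ay, az]}, ...]. A call has 1 to 8 rows; each row is the pose to reach, as a shift and turn from the pose commanded when the call began, along the tool's axes at that moment; what a row does not reach only later rows make up. A row lasts 1/8 s, in which the tool goes at most 62.5 mm and 10.7 degrees, less where a joint would pass 70% of its speed; a pose out of reach is approached as far as the arm can. A call with a gripper value outside its range is refused whole. The fingers move at their own pace and stop on an object; the grip force is fixed at half the most. Time passes only in rows, so rows that repeat a pose let the fingers close. It gives the time, the measured TCP pose, the force, the opening and the grip force at its end, in the units of the state.
- monitor.state(): the state, without advancing time (a new reading comes with each control period).
- grab_frame(name): name is "scene" or "top" or "wrist"; returns the picture (400x640x3 uint8, blue, green, red); there is no depth.
- camera_info(name): a dict with "camera_matrix" (3x3 intrinsics, pixels), "cam_to_world" (4x4, takes a point from camera to world coordinates). Camera axes: x right, y down, z forward; pixel columns grow to the right and rows downward; lengths in m; the calibration is good to about 2 mm. A picture is of the moment at which its call begins: read the wrist's pose just before it. camera_info takes no time and is no camera call; for the wrist camera it gives the pose at the moment of the call.
- sign_off(): hands the job in; it is judged then, once.
The state is a dict: "time": time; "joint_pos": joint angles; "joint_velocities": joint speeds; "joint_efforts": joint torques, N m; "position": TCP position; "eef_rot": TCP orientation; "contact_force": force on the tool from outside, world axes, zero at the start; "ft_torque": the same for the moment, N m; "finger_gap": finger opening in m; "finger_force": force on a finger pad.
Only numpy, scipy, OpenCV 4.12 (cv2) and the standard library are available. Lean on these libraries where they do the work, as an engineer would, in place of code of your own. Each camera call takes 0.05 s, during which the arm holds its last target. There are 200 camera calls.

TASK

On the kiln controller, press the flap down with a fingertip so that its push-latch lets go and it springs fully open, then push the round key under it all the way down and let it come up again. Leave the square key alone. Last, push the flap shut and press it in until it latches again, so that it stays shut by itself; nothing is to be picked up, and the pots and tools standing around must not be knocked or moved.

Things in the scene. Friction and masses are not known exactly. Their poses are not given: they have to be found in the camera images.
- console: Kiln controller: grey desk unit 200 (x) x 200 (y) x 60 mm high, fixed on the bench, its place and yaw vary. Origin at the centre of its underside, z up, front faces its -x. The top has an opening, x -64 to 20 mm, y -62 to 62 mm, filled flush by the flap; under it a well 32 mm deep holds two keys. A loose cup stands on its top at about x 70, y 60 mm
- flap (a joint): Angle of the flap (aluminium, 80 mm from hinge to free edge, 120 wide, 4 thick; hinged along its rear edge, free edge towards the robot), rad: 0 latched and flush, 1.1 fully open (free edge up), -0.06 pressed in to the stop. Its push-push latch changes over at each press to the stop and release: latched, it springs open to 1.1 in about 1 s; open, it latches at 0
- flap_press (a point): Point on the flap's outer face, among three thin ridges near the free edge, 67 mm from the hinge, half-way across; moves with the flap (z: outward normal, x: to the hinge). Pressed here, it gives at 3 to 4 N and meets a hard stop about 4 mm below flush, where the latch has changed over; up to 25 N does no harm. A spring holds the flap open, so it must be pushed (2 to 4 N here) all the way when shutting it
- flap_hinge (a point): Middle of the hinge line at the level of the console's top face, fixed in the console (x 20, y 0, z 60 mm there); the hinge runs along the console's y. When open, the flap's outer face looks up and to the rear, away from the robot, so it is pushed shut from above and behind. It must have been open past 0.3 rad before it can latch again
- key_round (a joint): Travel of the round key in m: 0 up, 0.004 fully pressed; springs back when released; about 2 N to start and 4.5 N fully down
- key_round_top (a point): Centre of the top of the round key, a white disc of 20 mm diameter, in the well under the flap: 10 mm below the console's top face, 58 mm in front of the hinge line, and 28 mm to the left or right of the middle (the square key is on the other side; they swap between runs). Hidden until the flap is open
- key_square (a joint): Travel of the square key in m, as for the round key. Not to be pressed
- key_square_top (a point): Centre of the top of the square key, 20 x 20 mm, same white plastic and height, 56 mm from the round key
- mug_a: Loose fired mug, radius 40, height 90 mm, standing left of the console (origin at its underside). Bystander
- mug_b: Loose mug, radius 36, height 75 mm, standing right of the console. Bystander
- vase: Loose narrow-necked vase, radius 38, height 125 mm, behind the console on the left. Bystander
- glaze_jar: Loose jar, radius 32, height 80 mm, behind the console on the right. Bystander
- wood_knife: Loose wooden modelling knife, 165 x 16 x 10 mm, lying across the front of the console, close before it. Bystander
- test_cup: Small loose cup, radius 21, height 38 mm, on the console's top behind the hinge, on the left. Bystander

How it is judged:
On the way, in this order (a step that is already met when the one before it is completed fails the run):
1. the flap has sprung open (value of joint flap above 0.95 rad), for 0.2 s.
2. the round key is pushed down while the flap is open (value of joint key_round above 0.003 m and value of joint flap above 0.3 rad), for 0.1 s.
At the end, for the whole second after the job is handed in: After the round key has been pressed under the open flap, the flap is latched shut again by itself (angle within 0.03 rad of flush, still), both keys are up, and every bystander is within 20 mm of where it stood (value of joint flap between -0.03 and 0.03 rad and velocity of joint flap between -0.05 and 0.05 rad/s and value of joint each of key_round, key_square below 0.001 m and distance of each of mug_a, mug_b, vase, glaze_jar, wood_knife, test_cup from where it was at the start of the episode below 0.02 m); the robot touches nothing.
It fails at once if the square key is pressed (more than 2 mm) (value of joint key_square above 0.002 m).
It fails at once if a pot or tool is moved more than 30 mm, lifted or carried (distance of any of mug_a, mug_b, vase, glaze_jar, wood_knife, test_cup from where it was at the start of the episode above 0.03 m or height (world z) of any of mug_a, mug_b, vase, glaze_jar above 0.015 m or height (world z) of test_cup above 0.075 m).
It fails at once if a pot is knocked over (angle between any of mug_a, mug_b, vase, glaze_jar, test_cup's own z axis and vertical above 0.5 rad).
It also fails if it takes over 51 s, if anything falls off the work surface, if the arm or the gripper's body presses on something with over 40 N, if the wrist force passes 120 N, or if a joint passes its speed limit or range.

## Working session

There is one attempt and no reset: what is moved stays moved. The work goes in short steps, Python scripts to look and compute and a tool call to move; the robot and the scene stay as the last step left them, time stands still between calls to the robot, and variables do not carry over. Pictures are saved under pics/ and viewed, at most 10 in all, crops included, and the job is handed in when it is done.

Besides the shell and the picture viewer there is one more tool, called after "Request:" as name(argument=value, ...), one argument or row to a line, values as JSON. step_arm: Moves the arm, as the interface text tells. Its arguments: {"type":"object","properties":{"steps":{"type":"array"}},"required":["steps"]}

```bash
mkdir -p pics; python3 - <<'E'
from cell import *
import cv2,numpy as np
print(monitor.state())
for n in("top","scene"):
    cv2.imwrite(f"pics/{n}0.png",grab_frame(n)); c=camera_info(n); print(n,np.round(c["camera_matrix"],1).tolist(),np.round(c["cam_to_world"],4).tolist())
E
```

```text
{'time': 0.0, 'joint_pos': array([ 1.05480345,  0.41193578, -0.0127453 ,  1.59704563,  0.00559326,
        1.13430124, -0.08220149]), 'joint_velocities': array([-0.00230119, -0.00043079, -0.00023459, -0.00331502, -0.00041077,
       -0.00078104, -0.00073422]), 'joint_efforts': array([ 7.52885244e-04, -6.00627494e+01,  6.82646502e-01, -2.99415028e+01,
        1.38887664e-02,  1.06744620e-02, -2.19552129e-05]), 'position': array([ 0.27043423, -0.56304078,  0.30302979]), 'eef_rot': array([ 9.75033751e-01,  2.22055174e-01, -2.31131047e-04, -7.94325733e-04]), 'contact_force': array([-0.1456883 , -0.09560855,  0.31605358]), 'ft_torque': array([ 0.00907605, -0.07171708, -0.02890807]), 'finger_force': 0.0, 'finger_gap': 0.08530878235894257}
top [[482.8, 0.0, 320.0], [0.0, 482.8, 194.0], [0.0, 0.0, 1.0]] [[0.0008, -0.988, 0.1542, 0.4723], [-1.0, -0.0023, -0.0091, 0.0391], [0.0093, -0.1541, -0.988, 0.9431], [0.0, 0.0, 0.0, 1.0]]
scene [[500.4, 0.0, 307.6], [0.0, 500.4, 200.3], [0.0, 0.0, 1.0]] [[-0.2846, 0.5071, -0.8136, 1.5981], [0.9586, 0.1607, -0.2352, 0.3501], [0.0115, -0.8468, -0.5318, 0.7057], [0.0, 0.0, 0.0, 1.0]]
```

View pics/top0.png

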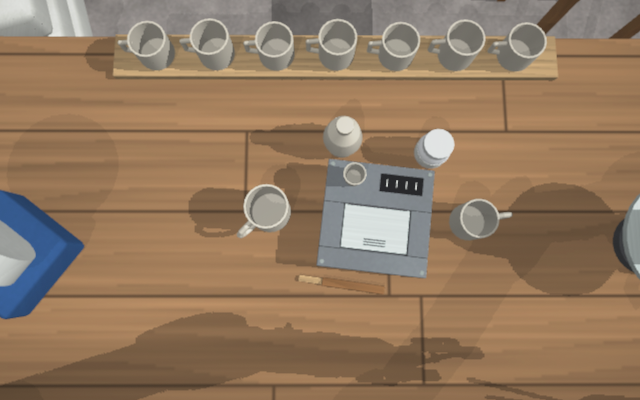

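View pics/scene0.png

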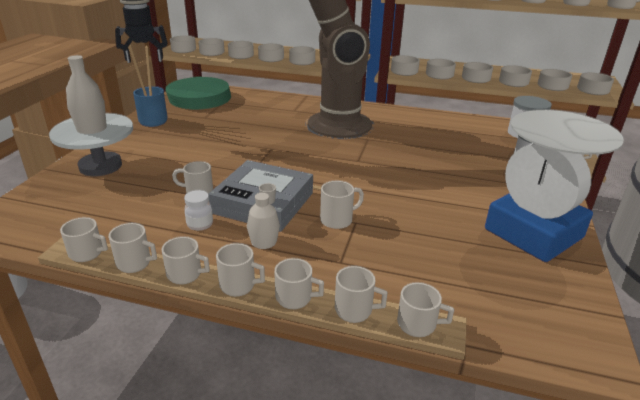

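The top view shows the console centred at about (376,218), yawed slightly, with the flap at (376,229). I'll enlarge that area to read its corners.

```bash
python3 - <<'E'
import cv2
i=cv2.imread("pics/top0.png")[150:290,300:450]
cv2.imwrite("pics/c1.png",cv2.resize(i,(600,560),interpolation=cv2.INTER_CUBIC))
E
```

```text
(no output)
```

View pics/c1.png

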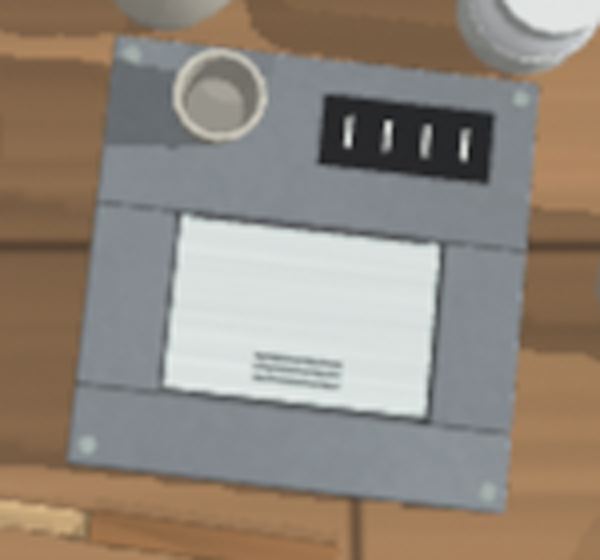

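```bash
cat > h.py <<'E'
from cell import *
import cv2,numpy as np
from scipy.optimize import least_squares
from scipy.spatial.transform import Rotation as R
def project(n,P):
    c=camera_info(n);T=np.linalg.inv(c["cam_to_world"]);q=(P@T[:3,:3].T+T[:3,3])@np.array(c["camera_matrix"]).T
    return q[:,:2]/q[:,2:]
def c2w(p,loc):
    return R.from_euler('z',p[2]).apply(np.atleast_2d(loc))+[p[0],p[1],0]
try: POSE=np.load("pose.npy")
except OSError: POSE=None
TIP=.073
def goal(loc,tilt):
    """tip at console coords loc; tool y along console -y; tilt deg>0: body leans to the robot. Prints move in tool axes"""
    s=monitor.state();r0=R.from_quat(s["eef_rot"])
    r=R.from_euler('z',POSE[2])*R.from_euler('x',np.pi)*R.from_euler('y',tilt,degrees=True)
    t=c2w(POSE,loc)[0]-r.apply([0,0,TIP])
    print("dp",np.round(r0.inv().apply(t-s["position"]),4),"ang",np.round((r0.inv()*r).as_rotvec(degrees=True),1),"axis",np.round(r.apply([0,0,1]),2))
def where():
    s=monitor.state();r=R.from_quat(s["eef_rot"]);tip=s["position"]+r.apply([0,0,TIP])
    print("t",s["time"],"tip console mm",np.round(1e3*R.from_euler('z',-POSE[2]).apply(tip-[POSE[0],POSE[1],0]),1),"F",np.round(s["contact_force"],2),"gap",round(s["finger_gap"],4))
E
python3 - <<'E'
from h import *
px=np.array([(116,37),(540,85),(505,512),(70,464),(179,213),(440,242),(428,418),(163,388)])/4+[300-.375,150-.375]
L=np.array([(100,100,60),(100,-100,60),(-100,-100,60),(-100,100,60),(20,60,60),(20,-60,60),(-60,-60,60),(-60,60,60)])/1e3
f=least_squares(lambda p:(project("top",c2w(p,L))-px).ravel(),[.45,-.04,-.1]);print(f.x,np.round(f.fun.reshape(-1,2),1).tolist())
np.save("pose.npy",f.x)
import h;h.POSE=f.x
where();goal([-.047,0,.11],30);goal([-.047,0,.06],30)
E
```

```text
[ 0.56671783 -0.0727653  -0.10989656] [[-0.4, -0.2], [-0.0, -0.5], [0.5, 0.7], [-0.8, 0.3], [0.7, 0.2], [0.2, 0.2], [-0.4, -0.4], [0.2, -0.3]]
t 0.1 tip console mm [-240.8 -519.8  230.1] F [-0.19 -0.44 -0.13] gap 0.0853
dp [ 0.4085 -0.3577  0.1304] ang [-8.4 29.2 31.2] axis [ 0.5  -0.05 -0.87]
dp [ 0.4085 -0.3576  0.1804] ang [-8.4 29.2 31.2] axis [ 0.5  -0.05 -0.87]
```

Request:
step_arm(
  steps=[
    {"grip": 0,"dp": [0.05,-0.045,0],"angular": [-1,3.6,3.9]},
    {"grip": 0,"dp": [0.1,-0.09,0],"angular": [-2,7.2,7.8]},
    {"grip": 0,"dp": [0.15,-0.13,0],"angular": [-3,11,11.7]},
    {"grip": 0,"dp": [0.2,-0.175,0],"angular": [-4,14.5,15.6]},
    {"grip": 0,"dp": [0.25,-0.22,0],"angular": [-5,18,19.5]},
    {"grip": 0,"dp": [0.3,-0.265,0],"angular": [-6,22,23.4]},
    {"grip": 0,"dp": [0.35,-0.31,0.02],"angular": [-7,25.5,27.3]},
    {"grip": 0,"dp": [0.39,-0.35,0.04],"angular": [-8.4,29.2,31.2]},
  ],
)

```text
time: 1.1
position: [0.453, -0.1263, 0.278]
eef_rot: [0.969, -0.042, 0.244, 0.017]
contact_force: [-0.4, -1.5, 0.4]
finger_gap: 0.0
finger_force: 0.0
```

```bash
python3 - <<'E'
from h import *
where();goal([-.047,0,.085],30);print(np.round(monitor.state()["joint_pos"],2))
E
```

```text
t 1.1 tip console mm [-72.5 -65.8 213.7] F [-0.39 -1.53  0.39] gap 0.0
dp [-0.0392 -0.0669  0.1253] ang [0.1 1.7 1.4] axis [ 0.5  -0.05 -0.87]
[ 0.58  0.01 -0.39  2.27 -0.09  0.37 -1.38]
```

Request:
step_arm(
  steps=[
    {"grip": 0,"dp": [0,0,0],"angular": [0,0,0]},
    {"grip": 0,"dp": [0,0,0],"angular": [0,0,0]},
  ],
)

```text
time: 1.35
position: [0.4528, -0.1295, 0.2782]
eef_rot: [0.969, -0.042, 0.243, 0.018]
contact_force: [-0.3, 0.3, 0.4]
finger_gap: 0.0001
finger_force: 0.0
```

```bash
python3 - <<'E'
from h import *
where();goal([-.047,0,.085],30);goal([-.047,0,.06],30);print(np.round(monitor.state()["joint_pos"],2))
E
```

```text
t 1.35 tip console mm [-72.6 -69.2 213.8] F [-0.32  0.26  0.37] gap 0.0001
dp [-0.0389 -0.0703  0.1254] ang [0.2 1.8 1.4] axis [ 0.5  -0.05 -0.87]
dp [-0.0507 -0.0707  0.1475] ang [0.2 1.8 1.4] axis [ 0.5  -0.05 -0.87]
[ 0.59  0.01 -0.39  2.27 -0.1   0.37 -1.37]
```

Request:
step_arm(
  steps=[
    {"grip": 0,"dp": [-0.01,-0.035,0.02],"angular": [0,0.9,0.7]},
    {"grip": 0,"dp": [-0.02,-0.07,0.05],"angular": [0.2,1.8,1.4]},
    {"grip": 0,"dp": [-0.03,-0.0705,0.09],"angular": [0.2,1.8,1.4]},
    {"grip": 0,"dp": [-0.039,-0.0705,0.1255],"angular": [0.2,1.8,1.4]},
    {"grip": 0,"dp": [-0.039,-0.0705,0.1255],"angular": [0.2,1.8,1.4]},
    {"grip": 0,"dp": [-0.039,-0.0705,0.1255],"angular": [0.2,1.8,1.4]},
  ],
)

```text
time: 2.1
position: [0.4901, -0.0678, 0.1656]
eef_rot: [0.968, -0.052, 0.244, 0.013]
contact_force: [-0.2, -0.8, 0.2]
finger_gap: -0.0002
finger_force: 0.0
```

```bash
python3 - <<'E'
from h import *
where();goal([-.047,0,.06],30);cv2.imwrite("pics/w1.png",grab_frame("wrist"))
i=grab_frame("top")[150:290,300:450];cv2.imwrite("pics/t1.png",cv2.resize(i,(600,560),interpolation=cv2.INTER_CUBIC))
E
```

```text
t 2.1 tip console mm [-42.1  -3.3 101.3] F [-0.17 -0.8   0.16] gap -0.0002
dp [-0.0261 -0.0035  0.0341] ang [-0.1  1.7  0.1] axis [ 0.5  -0.05 -0.87]
```

View pics/w1.png

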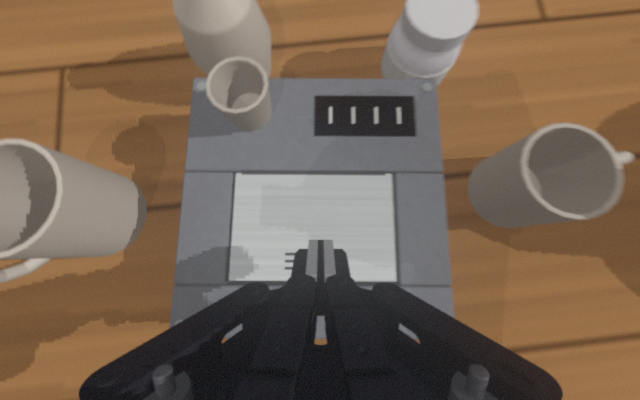

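The wrist view shows the closed fingertips around (320,245), just over the ridges on the flap (230–397 wide), with the pots clear. Next I descend and press.

Request:
step_arm(
  steps=[
    {"grip": 0,"dp": [-0.01,-0.0035,0.013],"angular": [0,0.8,0]},
    {"grip": 0,"dp": [-0.021,-0.0035,0.026],"angular": [0,1.6,0]},
    {"grip": 0,"dp": [-0.026,-0.0035,0.032],"angular": [0,1.6,0]},
    {"grip": 0,"dp": [-0.026,-0.0035,0.032],"angular": [0,1.6,0]},
    {"grip": 0,"dp": [-0.026,-0.0035,0.032],"angular": [0,1.6,0]},
  ],
)

```text
time: 2.82
position: [0.4922, -0.0675, 0.1561]
eef_rot: [0.97, -0.05, 0.237, 0.009]
contact_force: [-0.0, 0.2, 0.3]
finger_gap: 0.0002
finger_force: 0.0
```

```bash
python3 - <<'E'
from h import *
where();goal([-.047,0,.056],30);print(np.round(monitor.state()["joint_pos"],2))
E
```

```text
t 2.825 tip console mm [-41.   -2.3  91.3] F [-0.04  0.19  0.29] gap 0.0002
dp [-0.0249 -0.0028  0.0287] ang [-0.5  2.6  0.2] axis [ 0.5  -0.05 -0.87]
[ 0.29  0.29 -0.31  2.34  1.23  0.13 -2.86]
```

Request:
step_arm(
  steps=[
    {"grip": 0,"dp": [0,0,-0.03],"angular": [0,0,-9]},
    {"grip": 0,"dp": [0,0,-0.06],"angular": [0,0,-18]},
    {"grip": 0,"dp": [0,0,-0.06],"angular": [0,0,-27]},
    {"grip": 0,"dp": [0,0,-0.06],"angular": [0,0,-36]},
    {"grip": 0,"dp": [0,0,-0.06],"angular": [0,0,-45]},
    {"grip": 0,"dp": [0,0,-0.06],"angular": [0,0,-54]},
    {"grip": 0,"dp": [0,0,-0.06],"angular": [0,0,-63]},
    {"grip": 0,"dp": [0,0,-0.06],"angular": [0,0,-72]},
  ],
)

```text
time: 3.82
position: [0.4647, -0.065, 0.2094]
eef_rot: [0.813, 0.532, 0.186, 0.147]
contact_force: [0.4, -0.4, 0.4]
finger_gap: 0.0
finger_force: 0.0
```

```bash
python3 - <<'E'
from h import *
where();goal([-.047,0,.1],30);print(np.round(monitor.state()["joint_pos"],2),[a for a in dir(bot) if a[0]!='_'])
E
```

```text
t 3.825 tip console mm [-68.7  -2.8 144.6] F [ 0.43 -0.42  0.4 ] gap 0.0
dp [ 0.0015 -0.0053  0.0497] ang [-2.1  1.9 72.6] axis [ 0.5  -0.05 -0.87]
[ 0.92  0.24 -0.98  2.32  0.89  0.31 -1.22] ['PlanningError', 'grasp_offset']
```

Request:
step_arm(
  steps=[
    {"grip": 0,"dp": [0,0,0],"angular": [0,0,-10]},
    {"grip": 0,"dp": [0,0,0],"angular": [0,0,-20]},
    {"grip": 0,"dp": [0,0,0],"angular": [0,0,-30]},
    {"grip": 0,"dp": [0,0,0],"angular": [0,0,-40]},
    {"grip": 0,"dp": [0,0,0],"angular": [0,0,-50]},
    {"grip": 0,"dp": [0,0,0],"angular": [0,0,-60]},
    {"grip": 0,"dp": [0,0,0],"angular": [0,0,-70]},
    {"grip": 0,"dp": [0,0,0],"angular": [0,0,-80]},
  ],
)

```text
time: 4.82
position: [0.4646, -0.065, 0.2093]
eef_rot: [0.28, 0.93, 0.048, 0.232]
contact_force: [-1.0, -0.1, -0.3]
finger_gap: 0.0001
finger_force: 0.0
```

```bash
python3 - <<'E'
from h import *
where();goal([-.047,0,.1],30);print(np.round(monitor.state()["joint_pos"],2))
E
```

```text
t 4.825 tip console mm [-68.7  -2.8 144.5] F [-1.02 -0.14 -0.26] gap 0.0001
dp [0.0054 0.0006 0.0496] ang [ -3.6   0.2 152.6] axis [ 0.5  -0.05 -0.87]
[ 1.15  0.37 -1.28  2.31  1.12  0.45 -0.02]
```

Request:
step_arm(
  steps=[
    {"grip": 0,"dp": [0,0,0],"angular": [0,0,-9]},
    {"grip": 0,"dp": [0,0,0],"angular": [0,0,-18]},
    {"grip": 0,"dp": [0,0,0],"angular": [3,0,-27]},
    {"grip": 0,"dp": [0,0,0],"angular": [3,0,-27]},
  ],
)

```text
time: 5.32
position: [0.465, -0.0643, 0.2094]
eef_rot: [0.064, 0.971, -0.031, 0.23]
contact_force: [-0.9, 0.6, -0.2]
finger_gap: -0.0
finger_force: 0.0
```

```bash
sed -i "s/\*R.from_euler('y',tilt,degrees=True)/*R.from_euler('y',tilt,degrees=True)*R.from_euler('z',np.pi)/" h.py; python3 - <<'E'
from h import *
where();goal([-.047,0,.085],30);goal([-.047,0,.06],30);print(np.round(monitor.state()["joint_pos"],2))
E
```

```text
t 5.325 tip console mm [-69.3  -5.7 144.2] F [-0.86  0.55 -0.23] gap -0.0
dp [0.0109 0.0051 0.0629] ang [-2.3 -3.3 -0.6] axis [ 0.5  -0.05 -0.87]
dp [0.0222 0.0059 0.0852] ang [-2.3 -3.3 -0.6] axis [ 0.5  -0.05 -0.87]
[ 1.14  0.41 -1.34  2.3   1.19  0.57  0.36]
```

Request:
step_arm(
  steps=[
    {"grip": 0,"dp": [0.005,0.003,0.03],"angular": [-1,-1.5,0]},
    {"grip": 0,"dp": [0.01,0.005,0.055],"angular": [-2,-3,0]},
    {"grip": 0,"dp": [0.017,0.006,0.075],"angular": [-2,-3,0]},
    {"grip": 0,"dp": [0.018,0.006,0.078],"angular": [-2,-3,0]},
    {"grip": 0,"dp": [0.018,0.006,0.078],"angular": [-2,-3,0]},
  ],
)

```text
time: 5.95
position: [0.484, -0.0638, 0.1316]
eef_rot: [0.06, 0.965, -0.015, 0.256]
contact_force: [-0.1, -0.1, 0.6]
finger_gap: -0.0001
finger_force: 0.0
```

```bash
python3 - <<'E'
from h import *
where();goal([-.047,0,.058],28);print(np.round(monitor.state()["joint_pos"],2))
E
```

```text
t 5.95 tip console mm [-47.1  -0.6  68.2] F [-0.13 -0.07  0.63] gap -0.0001
dp [0.0029 0.0002 0.0089] ang [-0.3  1.7 -0.7] axis [ 0.47 -0.05 -0.88]
[ 0.91  0.58 -1.1   2.36  1.75  0.56 -0.14]
```

Request:
step_arm(
  steps=[
    {"grip": 0,"dp": [0.003,0,0.006],"angular": [0,0,0]},
    {"grip": 0,"dp": [0.005,0,0.009],"angular": [0,0,0]},
    {"grip": 0,"dp": [0.006,0,0.0115],"angular": [0,0,0]},
    {"grip": 0,"dp": [0.006,0,0.0115],"angular": [0,0,0]},
  ],
)

```text
time: 6.45
position: [0.4852, -0.0639, 0.1208]
eef_rot: [0.058, 0.964, -0.018, 0.258]
contact_force: [-22.5, -2.6, 46.0]
finger_gap: 0.0002
finger_force: 24.0
```

```bash
python3 - <<'E'
from h import *
where()
E
```

```text
t 6.45 tip console mm [-45.6  -0.8  57.5] F [-22.55  -2.64  46.02] gap 0.0002
```

Request:
step_arm(
  steps=[
    {"grip": 0,"dp": [0,0,-0.06],"angular": [0,0,0]},
    {"grip": 0,"dp": [0,0,-0.11],"angular": [0,0,0]},
    {"grip": 0,"dp": [0,0,-0.11],"angular": [0,0,0]},
    {"grip": 0,"dp": [0,0,-0.11],"angular": [0,0,0]},
    {"grip": 0,"dp": [0,0,-0.11],"angular": [0,0,0]},
    {"grip": 0,"dp": [0,0,-0.11],"angular": [0,0,0]},
    {"grip": 0,"dp": [0,0,-0.11],"angular": [0,0,0]},
    {"grip": 0,"dp": [0,0,-0.11],"angular": [0,0,0]},
  ],
)

```text
time: 7.45
position: [0.4305, -0.057, 0.2137]
eef_rot: [0.059, 0.965, -0.015, 0.256]
contact_force: [0.2, -0.2, -0.2]
finger_gap: 0.0
finger_force: 0.0
```

```bash
python3 - <<'E'
from h import *
where();print(np.round(monitor.state()["joint_pos"],2))
a=grab_frame("wrist");b=grab_frame("top")[140:300,280:480]
cv2.imwrite("pics/w2.png",np.vstack([cv2.resize(a,(480,300)),cv2.resize(b,(375,300))[:, :].copy() if 0 else cv2.copyMakeBorder(cv2.resize(b,(375,300)),0,0,0,105,0)]))
E
```

```text
t 7.45 tip console mm [-101.     0.3  150.3] F [ 0.18 -0.23 -0.2 ] gap 0.0
[ 1.22  0.24 -1.32  2.4   1.14  0.34  0.38]
```

View pics/w2.png

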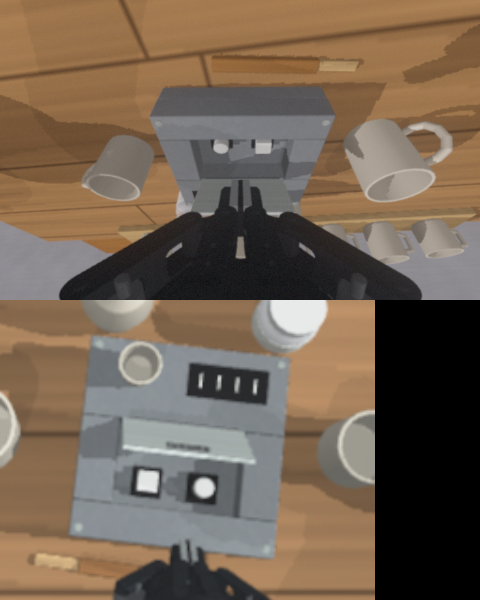

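The flap is fully open and the round key is on the right (lower crop: disc at (203,488), square key at (147,481)). I'll check the predicted key position and compute the approach.

```bash
python3 - <<'E'
from h import *
print(project("top",c2w(POSE,[[-.038,-.028,.05],[-.038,.028,.05]])), "seen",(388.3,240.3),(358.4,236.5))
goal([-.0735,-.028,.111],30);goal([-.041,-.028,.055],30)
E
```

```text
[[388.93123004 240.00277029]
 [358.78094875 236.62837705]] seen (388.3, 240.3) (358.4, 236.5)
dp [-0.0043 -0.0282  0.048 ] ang [-0.3 -0.3 -0.6] axis [ 0.5  -0.05 -0.87]
dp [-0.0048 -0.0278  0.1127] ang [-0.3 -0.3 -0.6] axis [ 0.5  -0.05 -0.87]
```

Request:
step_arm(
  steps=[
    {"grip": 0,"dp": [-0.002,-0.014,0.02],"angular": [0,0,0]},
    {"grip": 0,"dp": [-0.0045,-0.028,0.048],"angular": [0,0,0]},
    {"grip": 0,"dp": [-0.007,-0.028,0.075],"angular": [0,0,0]},
    {"grip": 0,"dp": [-0.0085,-0.028,0.1],"angular": [0,0,0]},
    {"grip": 0,"dp": [-0.009,-0.028,0.111],"angular": [0,0,0]},
    {"grip": 0,"dp": [-0.009,-0.028,0.111],"angular": [0,0,0]},
    {"grip": 0,"dp": [-0.009,-0.028,0.111],"angular": [0,0,0]},
  ],
)

```text
time: 8.43
position: [0.4892, -0.0928, 0.1222]
eef_rot: [0.059, 0.965, -0.016, 0.256]
contact_force: [-0.4, 0.3, -0.1]
finger_gap: 0.0003
finger_force: 0.0
```

```bash
python3 - <<'E'
from h import *
where();goal([-.037,-.028,.052],30)
a=grab_frame("wrist");cv2.imwrite("pics/w3.png",a)
E
```

```text
t 8.425 tip console mm [-38.7 -28.8  58.8] F [-0.43  0.34 -0.1 ] gap 0.0003
dp [0.0023 0.0004 0.0068] ang [-0.4 -0.3 -0.6] axis [ 0.5  -0.05 -0.87]
```

View pics/w3.png

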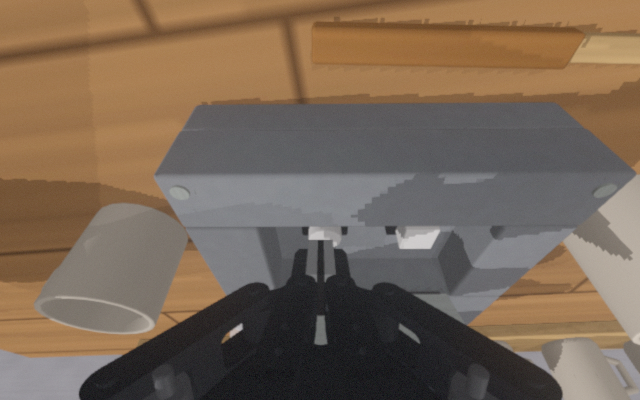

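The tips are directly over the round key at (322,235), with no contact yet, and the square key at (417,238) is clear. I'll descend onto it slowly.

Request:
step_arm(
  steps=[
    {"grip": 0,"dp": [0.0023,0.0004,0.0055],"angular": [0,0,0]},
    {"grip": 0,"dp": [0.003,0.0004,0.0075],"angular": [0,0,0]},
    {"grip": 0,"dp": [0.003,0.0004,0.0075],"angular": [0,0,0]},
  ],
)

```text
time: 8.85
position: [0.4905, -0.093, 0.114]
eef_rot: [0.06, 0.965, -0.016, 0.256]
contact_force: [-1.0, -0.6, 2.8]
finger_gap: -0.0004
finger_force: 1.9
```

```bash
python3 -c "
from h import *
where()"
```

```text
t 8.85 tip console mm [-37.4 -29.   50.6] F [-1.   -0.59  2.83] gap -0.0004
```

Contact, at about 1–2 mm of travel. Next I go the rest of the way down.

Request:
step_arm(
  steps=[
    {"grip": 0,"dp": [0.001,0,0.002],"angular": [0,0,0]},
    {"grip": 0,"dp": [0.0016,0,0.003],"angular": [0,0,0]},
    {"grip": 0,"dp": [0.0016,0,0.003],"angular": [0,0,0]},
    {"grip": 0,"dp": [0.0016,0,0.003],"angular": [0,0,0]},
  ],
)

```text
time: 9.35
position: [0.4907, -0.0928, 0.112]
eef_rot: [0.059, 0.964, -0.017, 0.257]
contact_force: [-16.1, -2.7, 31.4]
finger_gap: -0.0001
finger_force: 15.7
```

```bash
python3 -c "
from h import *
where()"
```

```text
t 9.35 tip console mm [-37.  -28.9  48.6] F [-16.15  -2.66  31.39] gap -0.0001
```

Request:
step_arm(
  steps=[
    {"grip": 0,"dp": [0,0,-0.05],"angular": [0,0,0]},
    {"grip": 0,"dp": [0,0.014,-0.11],"angular": [0,0,0]},
    {"grip": 0,"dp": [0,0.028,-0.13],"angular": [0,0,0]},
    {"grip": 0,"dp": [0,0.028,-0.13],"angular": [0,0,0]},
    {"grip": 0,"dp": [0,0.028,-0.13],"angular": [0,0,0]},
  ],
)

```text
time: 9.98
position: [0.4301, -0.057, 0.2241]
eef_rot: [0.059, 0.965, -0.017, 0.256]
contact_force: [-1.1, 0.1, 0.4]
finger_gap: 0.0002
finger_force: 0.0
```

```bash
python3 -c "
from h import *
where();goal([-.06,0,.2],0);goal([.015,0,.2],0);print(np.round(monitor.state()['joint_pos'],2))"
```

```text
t 9.975 tip console mm [-1.012e+02  1.000e-01  1.608e+02] F [-1.06  0.14  0.38] gap 0.0002
dp [-0.0915  0.0003 -0.0039] ang [-0.3 29.8 -0.7] axis [-0. -0. -1.]
dp [-0.1566  0.0013  0.0333] ang [-0.3 29.8 -0.7] axis [-0. -0. -1.]
[ 1.23  0.18 -1.3   2.39  0.97  0.3   0.55]
```

Request:
step_arm(
  steps=[
    {"grip": 0,"dp": [-0.04,0,-0.02],"angular": [0,7.5,-0.2]},
    {"grip": 0,"dp": [-0.07,0,-0.01],"angular": [0,15,-0.4]},
    {"grip": 0,"dp": [-0.0915,0,-0.004],"angular": [0,22,-0.6]},
    {"grip": 0,"dp": [-0.12,0,0.012],"angular": [0,29.8,-0.7]},
    {"grip": 0,"dp": [-0.1565,0.001,0.033],"angular": [0,29.8,-0.7]},
    {"grip": 0,"dp": [-0.1565,0.001,0.033],"angular": [0,29.8,-0.7]},
    {"grip": 0,"dp": [-0.1565,0.001,0.033],"angular": [0,29.8,-0.7]},
  ],
)

```text
time: 10.85
position: [0.581, -0.0745, 0.2705]
eef_rot: [0.056, 0.998, -0.002, -0.002]
contact_force: [-0.5, 0.0, 0.2]
finger_gap: -0.0
finger_force: 0.0
```

```bash
python3 -c "
from h import *
where();goal([.015,0,.115],0);print(np.round(monitor.state()['joint_pos'],2))"
```

```text
t 10.85 tip console mm [ 14.1  -0.5 197.5] F [-0.51  0.01  0.18] gap -0.0
dp [-0.001   0.0006  0.0825] ang [-0.3 -0.2 -0.1] axis [-0. -0. -1.]
[ 0.81  0.65 -1.15  1.68  0.62  1.24  0.98]
```

Request:
step_arm(
  steps=[
    {"grip": 0,"dp": [-0.001,0.0005,0.04],"angular": [0,0,0]},
    {"grip": 0,"dp": [-0.001,0.0005,0.0785],"angular": [0,0,0]},
    {"grip": 0,"dp": [-0.001,0.0005,0.0785],"angular": [0,0,0]},
    {"grip": 0,"dp": [-0.001,0.0005,0.0785],"angular": [0,0,0]},
  ],
)

```text
time: 11.35
position: [0.5824, -0.0745, 0.1953]
eef_rot: [0.056, 0.998, -0.002, -0.0]
contact_force: [0.8, -0.2, -0.4]
finger_gap: -0.0004
finger_force: 0.0
```

```bash
python3 -c "
from h import *
where()
a=grab_frame('scene')[130:260,130:350];cv2.imwrite('pics/s4.png',cv2.resize(a,(660,390)))"
```

```text
t 11.35 tip console mm [ 15.8  -0.2 122.3] F [ 0.82 -0.15 -0.39] gap -0.0004
```

View pics/s4.png

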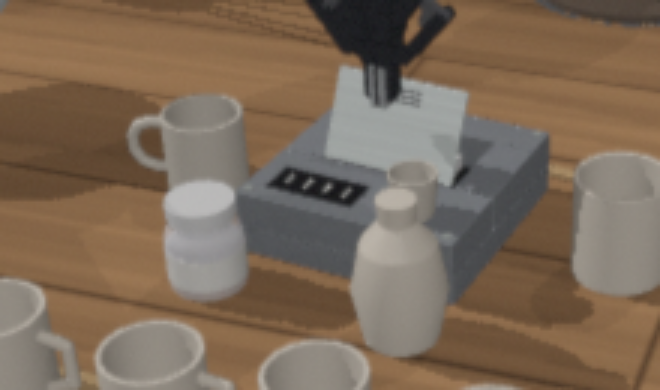

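The fingertips (380,95) are behind the open flap, on its outer face side. Next I push forward and down in an arc.

Request:
step_arm(
  steps=[
    {"grip": 0,"dp": [0.015,0,0.002],"angular": [0,0,0]},
    {"grip": 0,"dp": [0.029,0,0.0075],"angular": [0,0,0]},
    {"grip": 0,"dp": [0.037,0,0.014],"angular": [0,0,0]},
    {"grip": 0,"dp": [0.0435,0,0.0215],"angular": [0,0,0]},
    {"grip": 0,"dp": [0.049,0,0.03],"angular": [0,0,0]},
    {"grip": 0,"dp": [0.053,0,0.039],"angular": [0,0,0]},
    {"grip": 0,"dp": [0.056,0,0.0485],"angular": [0,0,0]},
    {"grip": 0,"dp": [0.0585,0,0.054],"angular": [0,0,0]},
  ],
)

```text
time: 12.4
position: [0.5244, -0.0681, 0.1394]
eef_rot: [0.056, 0.998, -0.001, -0.001]
contact_force: [2.8, 0.9, 3.7]
finger_gap: 0.0001
finger_force: 1.8
```

```bash
python3 -c "
from h import *
where();goal([-.045,0,.058],0)
a=grab_frame('scene')[130:260,130:350];cv2.imwrite('pics/s5.png',cv2.resize(a,(660,390)))"
```

```text
t 12.4 tip console mm [-42.6  -0.2  66.4] F [2.83 0.87 3.75] gap 0.0001
dp [0.0025 0.     0.0084] ang [-0.2 -0.1 -0.1] axis [-0. -0. -1.]
```

View pics/s5.png

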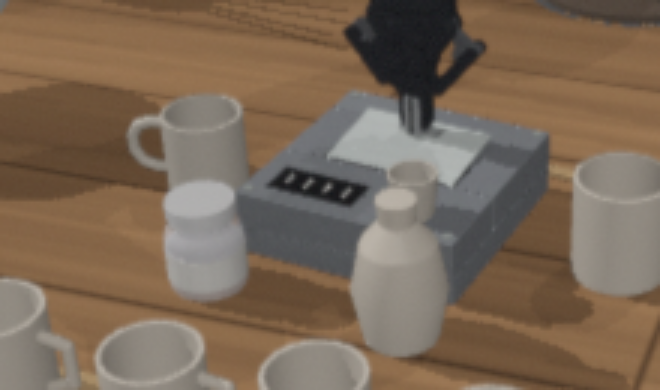

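The flap is nearly shut, with the fingertips near the free edge at (417,130). I'll press it in.

Request:
step_arm(
  steps=[
    {"grip": 0,"dp": [0.002,0,0.004],"angular": [0,0,0]},
    {"grip": 0,"dp": [0.0025,0,0.0075],"angular": [0,0,0]},
    {"grip": 0,"dp": [0.0025,0,0.0105],"angular": [0,0,0]},
    {"grip": 0,"dp": [0.0025,0,0.0105],"angular": [0,0,0]},
  ],
)

```text
time: 12.95
position: [0.5215, -0.068, 0.1294]
eef_rot: [0.056, 0.998, -0.002, -0.001]
contact_force: [1.4, -0.6, 3.9]
finger_gap: 0.0002
finger_force: 1.7
```

```bash
python3 -c "
from h import *
where()"
```

```text
t 12.95 tip console mm [-45.6  -0.5  56.4] F [ 1.37 -0.55  3.89] gap 0.0002
```

Not at the stop yet (3.9 N), so I press a little further.

Request:
step_arm(
  steps=[
    {"grip": 0,"dp": [0,0,0.0012],"angular": [0,0,0]},
    {"grip": 0,"dp": [0,0,0.0022],"angular": [0,0,0]},
    {"grip": 0,"dp": [0,0,0.0022],"angular": [0,0,0]},
  ],
)

```text
time: 13.32
position: [0.5216, -0.0679, 0.1285]
eef_rot: [0.056, 0.998, -0.002, -0.001]
contact_force: [-2.3, -1.1, 18.3]
finger_gap: 0.0002
finger_force: 8.9
```

At the hard stop (18 N). I'll release upward.

Request:
step_arm(
  steps=[
    {"grip": 0,"dp": [0,0,-0.01],"angular": [0,0,0]},
    {"grip": 0,"dp": [0,0,-0.05],"angular": [0,0,0]},
    {"grip": 0,"dp": [0,0,-0.1],"angular": [0,0,0]},
    {"grip": 0,"dp": [0,0,-0.12],"angular": [0,0,0]},
    {"grip": 0,"dp": [0,0,-0.12],"angular": [0,0,0]},
    {"grip": 0,"dp": [0,0,-0.12],"angular": [0,0,0]},
    {"grip": 0,"dp": [0,0,-0.12],"angular": [0,0,0]},
    {"grip": 0,"dp": [0,0,-0.12],"angular": [0,0,0]},
  ],
)

```text
time: 14.32
position: [0.5214, -0.0675, 0.2464]
eef_rot: [0.055, 0.998, -0.001, -0.002]
contact_force: [0.5, 0.2, 0.4]
finger_gap: 0.0002
finger_force: 0.0
```

```bash
python3 -c "
from h import *
where()
a=grab_frame('scene')[130:260,130:350];cv2.imwrite('pics/s6.png',cv2.resize(a,(660,390)))"
```

```text
t 14.325 tip console mm [-4.580e+01  1.000e-01  1.734e+02] F [0.5  0.22 0.43] gap 0.0002
```

View pics/s6.png

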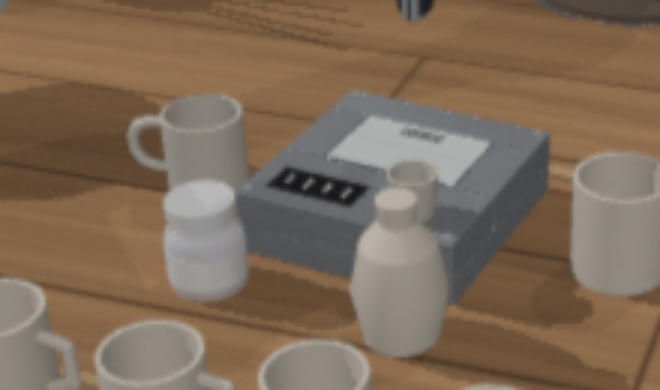

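The flap at (410,145) is flush and staying shut, the pots haven't moved, and the robot is clear. I'm handing the job in.

```bash
python3 -c "
from cell import *
print(sign_off())"
```

```text
the job is handed in; nothing more can be done
None
```

I handed the job in at about 14 s: the flap sprang open, the round key was pushed down to its stop and released, and the flap was pressed shut and looked flush in the last picture, with the square key untouched and no pots visibly moved; the sign-off gave no verdict.

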